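# Load a sample jar into the bath chest

### The job

Put the sample jar that stands on the bench into the bath chest: press the latch tab right down to swing the hook off the lid, then lift the lid past its balance point so that the springs hold it fully open by themselves. Then set the jar gently down, upright on the chamber floor next to the jar already in there, without knocking that one over and leaving the other things on the bench where they are.

Things in the scene. Friction and masses are not known exactly. Their poses are not given: they have to be found in the camera images.
- chest: White bath chest, fixed, 280 (x) x 240 (y) x 115 mm to the rim; a 70 mm high control end spans x -200 to -140. Origin: centre of the underside, on the bench; x along the hinge line, y towards the hinge (+y rim), z up. Latch on the -y face. Chamber 250 (x) x 200 (y) mm, centred on the origin, floor 30 mm above the bench; end walls 15, side walls 20 mm thick.
- latch (a joint): Latch angle, rad: 0 to 0.05 hooked, 0.85 tab fully down. Flat steel crank on the chest's -y face, turning about an axis along chest y at chest (60, -129, 82) mm. Its hook, 56 mm above the axis, really holds a pin on the lid's front edge; it is clear of the pin from about 0.3. Pressing the tab takes about 3 N; the latch stays where it is left.
- latch_tab (a point): Middle of the top face of the grey latch tab, 22 mm wide, 78 mm long (along chest y) and 12 mm thick, sticking out 84 mm from the chest's -y face. Hooked, this point is at chest (99, -185, 106) mm and the tab slopes up to +x by 0.42 rad; pressed to 0.8 rad the point is at chest (104, -185, 71) mm. The point lies 45 mm from the latch's axis.
- lid (a joint): Lid angle, rad: 0 shut, 1.72 fully open (just past upright, at its stop). Steel lid 280 x 240 x 16 mm, 0.9 kg, top 131.5 mm above the bench when shut, carried by springs (strut on the chest's +x end). Let go below the balance point (0.7 to 0.9) it sinks shut; beyond it the springs push it to the stop and hold it. Lifting at the handle takes 2 N plus damping (0.6 N m per rad/s).
- lid_handle (a point): Middle of the round black handle bar on the lid: 12 mm in diameter, 110 mm long, parallel to the hinge, on two end posts (88 mm clear between them). Its centre is 40 mm above the lid's top face, 205 mm from the hinge line along the lid and 56 mm from it square to the lid. Shut, it is at chest (0, -85, 171.5) mm.
- lid_hinge (a point): Point on the hinge line of the lid, in the middle of the lid's length: chest (0, 120, 115.5) mm. The line runs along the chest's x; the lid's -y edge swings up and over towards +y.
- sample_jar_mid (a point): Centre (half-way up) of the jar to be loaded: closed amber glass jar with a white lid, 56 mm in diameter, 85 mm high, about 0.2 kg, standing on the bench to the right of the chest. z is its axis, up.
- stored_jar_mid (a point): Centre (half-way up) of an identical jar that already stands on the chamber floor, somewhere along the chamber's length (up to 80 mm from its middle along chest x, near its middle in y). It stays there; there is always room for the other jar on its roomier side.
- beaker: Bystander: open glass beaker, 68 mm in diameter, 75 mm high, on the bench near the sample jar. Origin under its centre.
- steel_pot: Bystander: open steel pot, 100 mm in diameter, 60 mm high, on the bench to the left of the chest. Origin under its centre.
- calibration_block: Bystander: aluminium block, 90 x 50 x 30 mm, on the bench to the left of the chest. Origin under its centre.
Mind the look-alikes: they are no part of the job. Leave any pink or red look-alike of the part that bears sample_jar_mid alone.

How it is judged (in metres and radians):
On the way, in this order (a step that is already met when the one before it is completed fails the run):
1. the latch is swung off the lid's pin (beyond 0.35 rad) while the lid is still down (value of joint latch above 0.35 rad and value of joint lid below 0.1 rad), for 0.1 s.
2. the lid stands fully open (beyond 1.6 rad), held by its springs with nothing touching it (value of joint lid above 1.6 rad and contact force between each of the arm, the fingers, sample_jar and lid below 0.1 N), for 0.4 s.
At the end, for the whole second after the job is handed in: The lid is fully open (beyond 1.6 rad); both jars stand upright (within 0.15 rad) and at rest on the chamber floor inside the chest (their centres within 10 mm of standing height) (value of joint lid above 1.6 rad and x of sample_jar_mid in the frame of chest between -0.118 and 0.118 m and y of sample_jar_mid in the frame of chest between -0.095 and 0.095 m and z of sample_jar_mid in the frame of chest between 0.06 and 0.082 m and angle between each of sample_jar_mid, stored_jar_mid's own z axis and vertical below 0.15 rad and x of stored_jar_mid in the frame of chest between -0.118 and 0.118 m and y of stored_jar_mid in the frame of chest between -0.095 and 0.095 m and z of stored_jar_mid in the frame of chest between 0.06 and 0.082 m and linear speed of each of sample_jar, stored_jar below 0.02 m/s); the robot touches nothing.
It fails at once if the stored jar is knocked over (tilts more than 0.4 rad) (angle between stored_jar_mid's own z axis and vertical above 0.4 rad).
It fails at once if the sample jar is dropped into the chamber (faster than 0.7 m/s in it) (x of sample_jar_mid in the frame of chest between -0.118 and 0.118 m and y of sample_jar_mid in the frame of chest between -0.095 and 0.095 m and z of sample_jar_mid in the frame of chest below 0.14 m and linear speed of sample_jar above 0.7 m/s).
It fails at once if the beaker is moved by more than 30 mm (distance of beaker from where it was at the start of the episode above 0.03 m).
It fails at once if the steel pot is moved by more than 30 mm (distance of steel_pot from where it was at the start of the episode above 0.03 m).
It fails at once if the calibration block is moved by more than 30 mm (distance of calibration_block from where it was at the start of the episode above 0.03 m).
It also fails if it takes over 67 s, if anything falls off the work surface, if the arm or the gripper's body presses on something with over 40 N, if the wrist force passes 120 N, or if a joint passes its speed limit or range.

### The arm

A 6-joint arm with a two-finger parallel gripper is mounted at the origin on the work surface. World frame = base frame: x ahead of the robot, y to its left, z up, the work surface at z = 0. Lengths are in m, angles in degrees, forces in N, time in s.
With the tool pointing down it reaches from about 0.4 to 0.825 m from the base axis. Payload 7 kg.
Tool frame: the origin (TCP) lies at the very end of the fingers, on their centre line; the grasp point (between the pads) lies 19 mm behind it; y points along the fingers, x is the direction in which the jaws open and shut, and the axes are right-handed (so a half turn about y gives the same grasp; the last joint's range is limited). The gripper opens to 88 mm and grips with 3 to 60 N. Pads are 19 mm wide; open, the fingers measure 130 mm over their backs; the gripper's body (78 mm by 193 mm) begins 47 mm behind the grasp point.
Start: joints at [81.881, 20.546, 0.682, 0, -70.136, -16.507], TCP at [0.281, 0.614, 0.227] pointing down, gripper open.
Joint ranges: [-176.03, 176.03], [-82.01, 121.73], [-58.28, 71.71], [-173.87, 95.51], [-174.79, -0.11], [-173.66, 173.66]. Speed limits (degrees/s): [136.94, 136.94, 172.46, 180, 180, 180].

### API

Orientations are given as [roll, pitch, yaw] about the fixed x, y, z axes, in that order (R = Rz(yaw) Ry(pitch) Rx(roll)).
In Python, from plant import ctrl gives the robot as it stands.
- The arm moves only by the shell command python3 -m crank 'ROWS'. ROWS is JSON, a list that holds one entry, the list of rows, each a list of 5 numbers: the closure, from -1 (fully open) to 1 (shut), then the shift along the tool's x, y, z in mm, then the turn about the tool's y in rad. In form: [[[claw, x, y, z, turn], ...]]. A call has 1 to 12 rows; each row is the pose to reach, as a shift and turn from the pose commanded when the call began, along the tool's axes at that moment; what a row does not reach only later rows make up. A row lasts 1/8 s, in which the tool goes at most 62.5 mm and 10.7 degrees, less where a joint would pass 70% of its speed; a pose out of reach is approached as far as the arm can. A call with a gripper value outside its range is refused whole. The fingers move at their own pace and stop on an object; the grip force is fixed at half the most. Time passes only in rows, so rows that repeat a pose let the fingers close. It gives the time, the measured TCP pose, the force and the opening at its end, in the units of the state.
- ctrl.get_obs(): the state, without advancing time (a new reading comes with each control period).
- ctrl.snapshot(name): name is "side" or "top"; returns the picture (480x640x3 uint8, red, green, blue); there is no depth.
- ctrl.camera_model(name): a dict with "fx", "fy", "cx", "cy" (pixels), "origin" and "orientation" of the camera in the world. Camera axes: x right, y down, z forward; pixel columns grow to the right and rows downward; lengths in m; the calibration is good to about 2 mm. A picture is of the moment at which its call begins. camera_model takes no time and is no camera call.
- ctrl.close_job(): hands the job in, once; it reports no verdict.
Trained networks look in the newest picture that a camera, given by its name, has taken for a name from the list of things; names that differ only in an ending like _2 or _b are one class to them, and where a whole thing is asked for, a point or a joint stands for the part that bears it (a point fixed in the world has none). Each returns a list of dicts, best first, with "confidence" (0 to 1); they miss things now and then, are a little off and sometimes report something else, mostly with a low value. They report only what shows in the picture. A call takes as long as a camera call. They do not tell look-alikes from the thing itself.
- ctrl.find_in(camera, name): "extent" ([left, top, width, height] in pixels, round what is visible of it).
The state is a dict: "clock": time; "joint_pos": joint angles; "qvel": joint speeds; "tau": joint torques, N m; "tool_pos": TCP position; "orientation": TCP orientation; "force": force on the tool from outside, world axes, zero at the start; "moment": the same for the moment, N m; "opening": finger opening in m.
Only numpy, scipy, OpenCV 4.12 (cv2) and the standard library are available. Lean on these libraries where they do the work, as an engineer would, in place of code of your own. Each camera call takes 0.05 s, during which the arm holds its last target.

## Working session

There is one attempt and no reset: what is moved stays moved. The work goes in short steps, Python scripts to look and compute and a shell command to move; the robot and the scene stay as the last step left them, time stands still between calls to the robot, and variables do not carry over. Pictures are saved under pics/ and viewed, and the job is handed in when it is done.

```bash
ls; mkdir -p pics; python3 - <<'E'
from plant import ctrl
import cv2,json
print(ctrl.get_obs())
for c in("side","top"):
    im=ctrl.snapshot(c); cv2.imwrite(f"pics/a_{c}.png",im[:,:,::-1]); print(c,ctrl.camera_model(c))
    for n in["chest","latch","latch_tab","lid","lid_handle","sample_jar_mid","stored_jar_mid","beaker","steel_pot","calibration_block"]:
        print(n,[(d["confidence"],d["extent"]) for d in ctrl.find_in(c,n)])
E
```

```text
pics
{'clock': 0.0, 'joint_pos': array([ 8.18803657e+01,  2.05911631e+01,  6.31392027e-01, -2.11638520e-02,
       -7.01362632e+01, -1.65087383e+01]), 'qvel': array([ 0.03830456,  0.06921156, -0.05815325,  0.13796572,  0.01974313,
       -0.00152027]), 'tau': array([ 2.98290543e-03, -5.82719851e+01,  2.93054008e+01,  6.99717969e+00,
        6.97008902e-03, -1.39109920e-04]), 'tool_pos': array([0.28108407, 0.61312189, 0.2256044 ]), 'orientation': array([-8.99917830e+01, -9.77292301e-02, -1.14635587e+02]), 'force': array([-0.08942705,  0.48476269,  0.17095235]), 'moment': array([0.03099111, 0.03303366, 0.01732623]), 'opening': 0.08746233634954058}
side {'fx': 439.6955157211846, 'fy': 439.6955157211846, 'cx': 319.58863593637386, 'cy': 235.00376185544036, 'origin': array([ 0.47302318, -0.80425713,  1.05190739]), 'orientation': array([-137.97451078,    0.644442  ,   -3.86056569])}
chest [(0.69, [248.9, 198.3, 123.1, 97.8])]
latch [(0.72, [333.1, 259.4, 29.0, 36.2])]
latch_tab [(0.71, [250.3, 197.5, 118.4, 98.4]), (0.7, [335.6, 259.8, 27.7, 30.5])]
lid [(0.68, [266.5, 198.0, 105.3, 66.7])]
[... 566 characters left out ...]
 array([0.26465961, 0.04051587, 1.29462823]), 'orientation': array([-167.33221895,   -0.38170269,  -87.79139036])}
chest [(0.91, [272.0, 198.4, 126.8, 132.5])]
latch [(0.61, [364.6, 217.8, 33.2, 18.6])]
latch_tab [(0.87, [367.3, 217.7, 29.2, 23.3])]
lid [(0.68, [270.1, 194.7, 101.2, 112.3])]
lid_handle [(0.74, [271.4, 194.4, 94.0, 110.6]), (0.29, [157.0, 206.1, 43.8, 55.7])]
sample_jar_mid [(0.93, [407.0, 213.8, 24.0, 18.2]), (0.9, [444.4, 218.9, 21.8, 19.4]), (0.61, [425.0, 185.0, 27.1, 19.2]), (0.55, [459.8, 183.1, 25.3, 26.9])]
stored_jar_mid []
beaker [(0.89, [443.9, 268.8, 31.2, 22.5])]
steel_pot [(0.68, [156.2, 204.4, 43.8, 57.7])]
calibration_block [(0.69, [189.9, 288.1, 25.0, 36.3])]
```

View pics/a_side.png

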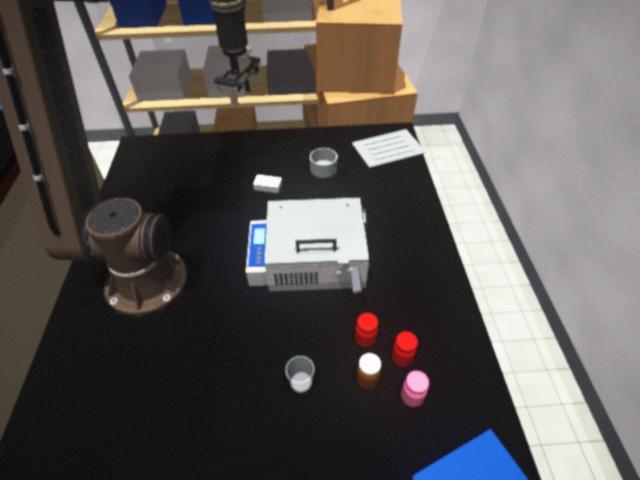

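View pics/a_top.png

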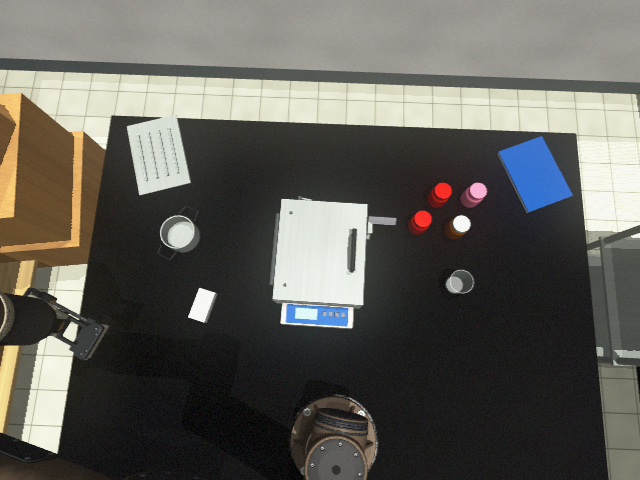

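```bash
python3 - <<'E'
import cv2,numpy as np
a=cv2.imread("pics/a_side.png")[300:425,270:450]; b=cv2.imread("pics/a_top.png")[170:310,385:505]
a=cv2.resize(a,None,fx=4,fy=4,interpolation=2);b=cv2.resize(b,None,fx=4,fy=4,interpolation=2)
cv2.imwrite("pics/a_side_jars.png",a);cv2.imwrite("pics/a_top_jars.png",b)
c=cv2.imread("pics/a_side.png")[185:310,235:385];cv2.imwrite("pics/a_side_chest.png",cv2.resize(c,None,fx=4.5,fy=4.5,interpolation=2))
c=cv2.imread("pics/a_top.png")[180:340,260:410];cv2.imwrite("pics/a_top_chest.png",cv2.resize(c,None,fx=3.7,fy=3.7,interpolation=2))
E
```

```text
(no output)
```

View pics/a_side_jars.png

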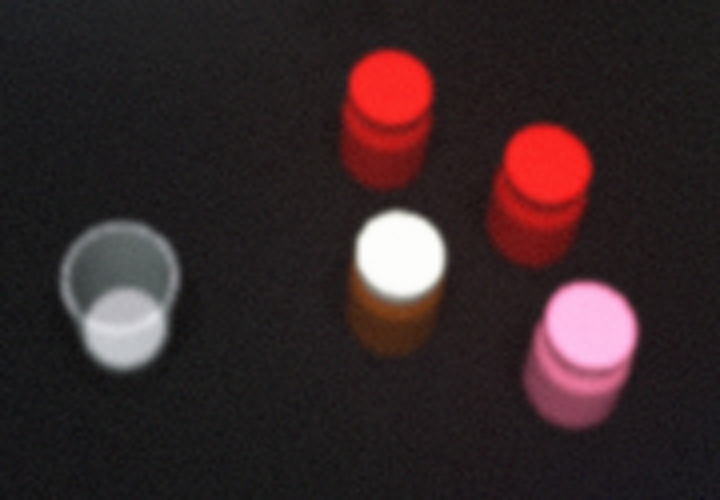

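View pics/a_top_jars.png

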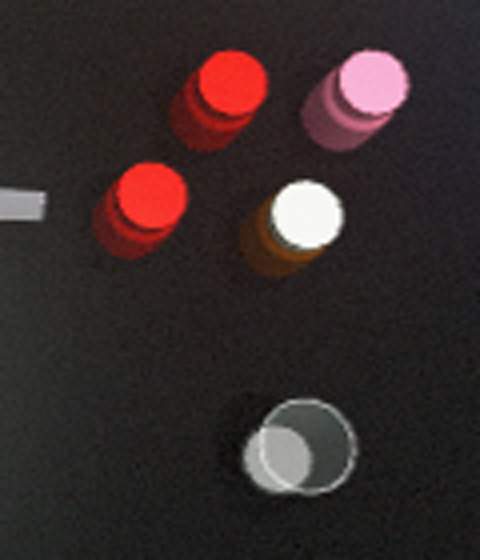

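View pics/a_side_chest.png

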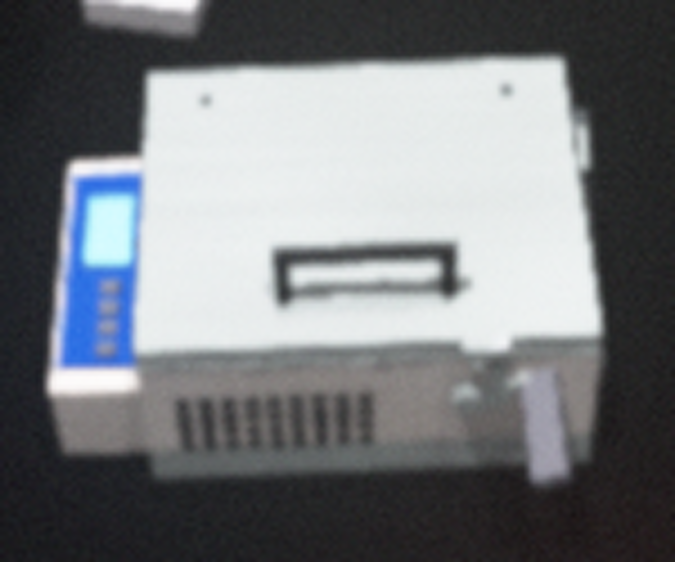

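View pics/a_top_chest.png

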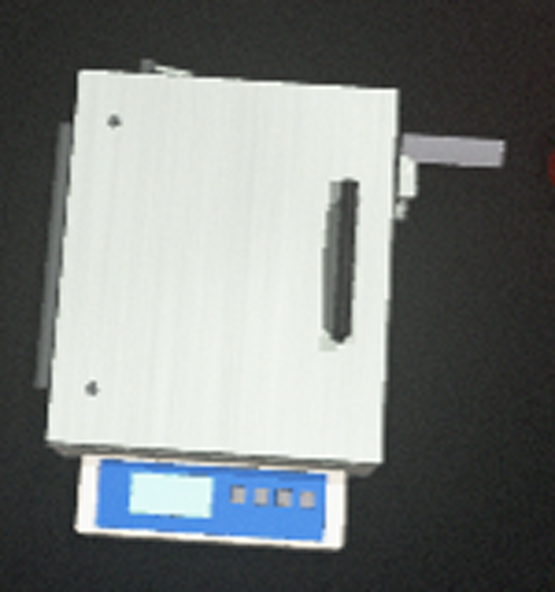

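Jar candidates: white-topped amber jar, side (369,363) / top (461,224); red ones side (367,328), (404,347); pink side (415,387). The amber one with the white lid fits the description, and the crops confirm it. The latch tab is at side (356,278) and top (385,221). Next I fit the poses.

```bash
cat > h.py <<'E'
import numpy as np, cv2
from scipy.spatial.transform import Rotation as R
from scipy.optimize import least_squares
from plant import ctrl
def cam(n):
    m=ctrl.camera_model(n); Rm=R.from_euler('xyz',m["orientation"],degrees=True).as_matrix()
    K=np.array([[m["fx"],0,m["cx"]],[0,m["fy"],m["cy"]],[0,0,1]]); return K,Rm,np.array(m["origin"])
C={n:cam(n) for n in("side","top")}
def proj(n,P):
    K,Rm,o=C[n]; p=(np.atleast_2d(P)-o)@Rm@K.T; return p[:,:2]/p[:,2:]
def atz(n,uv,z):
    K,Rm,o=C[n]; d=Rm@np.linalg.solve(K,[*uv,1]); return o+d*(z-o[2])/d[2]
def chestT(p): 
    return R.from_euler('z',p[2]).as_matrix(),np.array([p[0],p[1],0])
def c2w(p,P):
    Rm,t=chestT(p); return np.atleast_2d(P)@Rm.T+t
def tcp(obs):
    return np.array(obs["tool_pos"]),R.from_euler('xyz',obs["orientation"],degrees=True).as_matrix()
E
python3 - <<'E'
from h import *
L=np.array([[.14,.12,.1315],[.14,-.12,.1315],[-.14,-.12,.1315],[-.14,.12,.1315]])
ob={"top":[(281.1,198.9),(368.1,203.8),(363.2,305.7),(273,298.9)],"side":[(359.9,197.9),(369,259.4),(266.1,263.2),(267.9,201)]}
f=lambda p: np.concatenate([(proj(n,c2w(p,L))-ob[n]).ravel() for n in ob])
s=least_squares(f,[.5,.05,0],loss='soft_l1'); print(s.x,np.degrees(s.x[2])); print(f(s.x).round(1).reshape(-1,2).tolist())
for n,v in [("tab",[.099,-.185,.106]),("handle",[0,-.085,.1715])]:
    w=c2w(s.x,[v]); print(n,w,proj("top",w),proj("side",w))
# jar: top centre of lids
for nm,uv_s,uv_t,z in[("amber",(270+400/4,300+254/4),(385+307/4,170+215/4),.085),("red1",(270+390/4,300+88/4),(385+152/4,170+196/4),.085),("red2",(270+547/4,300+166/4),(385+233/4,170+84/4),.085),("pink",(270+590/4,300+325/4),(385+374/4,170+82/4),.085),("beaker",(270+122/4,300+278/4),(385+309/4,170+446/4),.075)]:
    print(nm,atz("side",uv_s,z).round(4),atz("top",uv_t,z).round(4))
E
```

```text
[ 0.50622651  0.05073802 -0.02566686] -1.4706028183383246
[[0.6, -1.4], [-0.0, -0.8], [0.3, -1.2], [-0.4, -0.3], [-0.7, -0.1], [-0.6, -0.3], [-2.3, 0.1], [-0.7, 0.2]]
tab [[ 0.60044606 -0.13674179  0.106     ]] [[389.65707901 221.17833514]] [[354.97071103 285.12000317]]
handle [[ 0.50404507 -0.03423399  0.1715    ]] [[353.98371826 248.55299088]] [[315.45824116 241.48925644]]
amber [ 0.6112 -0.3471  0.085 ] [ 0.6071 -0.3457  0.085 ]
red1 [ 0.6209 -0.2365  0.085 ] [ 0.6167 -0.2352  0.085 ]
red2 [ 0.7081 -0.2972  0.085 ] [ 0.7035 -0.2949  0.085 ]
pink [ 0.7125 -0.3975  0.085 ] [ 0.7092 -0.3974  0.085 ]
beaker [ 0.4481 -0.3454  0.075 ] [ 0.4427 -0.3453  0.075 ]
```

```bash
cat >> h.py <<'E'
CH=np.array([.50623,.05074,-.02567])
def go(w,yaw,start=None):
    """shift (mm) and turn (rad) from current measured pose to world TCP w, tool-down yaw deg"""
    o=ctrl.get_obs(); t,Rm=tcp(o) if start is None else start
    d=Rm.T@(np.array(w)-t)*1000
    y0=np.degrees(np.arctan2(Rm[1,0],Rm[0,0])); t=-(yaw-y0+180)%360-180
    t=((-(yaw-y0)+180)%360)-180
    print("clock",round(o["clock"],2),"from",np.round(t,1),"shift",d.round(1),"turn",round(np.radians(t),3),"pos",o["tool_pos"].round(4),"yaw",round(y0,2),"F",o["force"].round(1))
E
python3 - <<'E'
from h import *
w=c2w(CH,[[.104,-.183,.180]])[0]; print(w); go(w,178.53)
E
```

```text
[ 0.60549864 -0.1348691   0.18      ]
clock 1.1 from 66.8 shift [545.3  46.5 606.6] turn 1.167 pos [0.2813 0.6136 0.2266] yaw -114.63 F [-0.2 -0.5 -0.2]
```

```bash
python3 -m crank '[[[1,100,0,111,0.3],[1,545,0,607,1.167],[1,545,0,607,1.167],[1,545,0,607,1.167],[1,545,0,607,1.167],[1,545,0,607,1.167],[1,545,0,607,1.167],[1,545,0,607,1.167],[1,545,0,607,1.167],[1,545,0,607,1.167],[1,545,0,607,1.167],[1,545,0,607,1.167]]]'; python3 - <<'E'
from h import *
w=c2w(CH,[[.104,-.183,.180]])[0]; go(w,178.53)
E
```

```text
clock: 2.6
tool_pos: [0.5805, -0.0765, 0.2269]
orientation: [-90.0, 0.1, 178.5]
force: [0.4, 1.2, -0.3]
opening: 0.0005
clock 2.6 from -0.0 shift [-26.5  47.   57.7] turn -0.0 pos [ 0.5805 -0.0765  0.2269] yaw 178.52 F [ 0.4  1.2 -0.3]
```

```bash
python3 -m crank '[[[1,-26,0,58,0],[1,-26,60,58,0],[1,-26,90,58,0],[1,-26,97,58,0]]]'; python3 - <<'E'
from h import *
w=c2w(CH,[[.104,-.183,.130]])[0]; go(w,178.53)
for n,(x,y) in(("side",(290,180)),("top",(300,150))):
    im=ctrl.snapshot(n)[:,:,::-1]; cv2.imwrite(f"pics/b_{n}.png",cv2.resize(im[y:y+140,x:x+170],None,fx=4,fy=4,interpolation=2))
E
```

```text
clock: 3.1
tool_pos: [0.6029, -0.1335, 0.1274]
orientation: [-90.0, -0.2, 178.5]
force: [1.4, -0.6, 0.4]
opening: 0.0001
clock 3.1 from -0.1 shift [-2.6 -2.6  1.3] turn -0.001 pos [ 0.6029 -0.1335  0.1274] yaw 178.47 F [ 1.4 -0.6  0.4]
```

View pics/b_side.png

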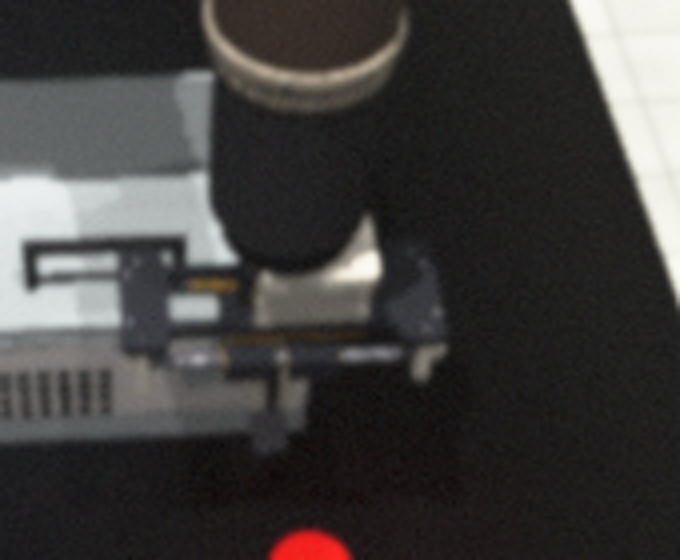

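View pics/b_top.png

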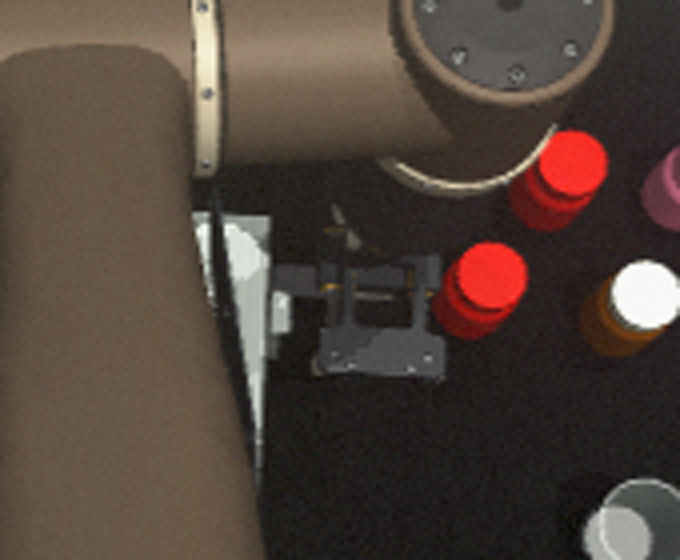

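The side view shows the shut fingers over the tab (crop ≈(270,435)), and nothing else is close. I press down in stages.

```bash
python3 -m crank '[[[1,-2,10,1,0],[1,-2,20,1,0],[1,-2,28,1,0],[1,-2,36,1,0],[1,-2,42,1,0]]]'; python3 -m crank '[[[1,0,5,0,0],[1,0,10,0,0],[1,0,13,0,0],[1,0,13,0,0]]]'
```

```text
clock: 3.82
tool_pos: [0.6066, -0.1341, 0.0874]
orientation: [-90.0, 0.0, 178.5]
force: [1.1, 0.4, 3.7]
opening: 0.0004
clock: 4.32
tool_pos: [0.6053, -0.1342, 0.0738]
orientation: [-90.0, -0.1, 178.5]
force: [0.1, 1.1, 0.3]
opening: 0.0004
```

```bash
python3 -m crank '[[[1,0,1,0,0],[1,0,1,0,0],[1,0,-40,0,0],[1,0,-100,0,0],[1,0,-150,0,0],[1,0,-150,60,0],[1,0,-150,100,0]]]'; python3 - <<'E'
from h import *
go(c2w(CH,[[0,-.085,.26]])[0],-91.47)
for n,(x,y) in(("side",(235,185)),):
    im=ctrl.snapshot(n)[:,:,::-1]; cv2.imwrite(f"pics/c_{n}.png",cv2.resize(im[y:y+130,x:x+170],None,fx=4,fy=4,interpolation=2))
E
```

```text
clock: 5.2
tool_pos: [0.604, -0.2354, 0.2256]
orientation: [-90.0, 0.1, 178.5]
force: [0.1, -0.4, -0.3]
opening: 0.0006
clock 5.2 from -90.0 shift [ 104.9  -34.7 -198.5] turn -1.571 pos [ 0.604  -0.2354  0.2256] yaw 178.54 F [ 0.1 -0.4 -0.3]
```

View pics/c_side.png

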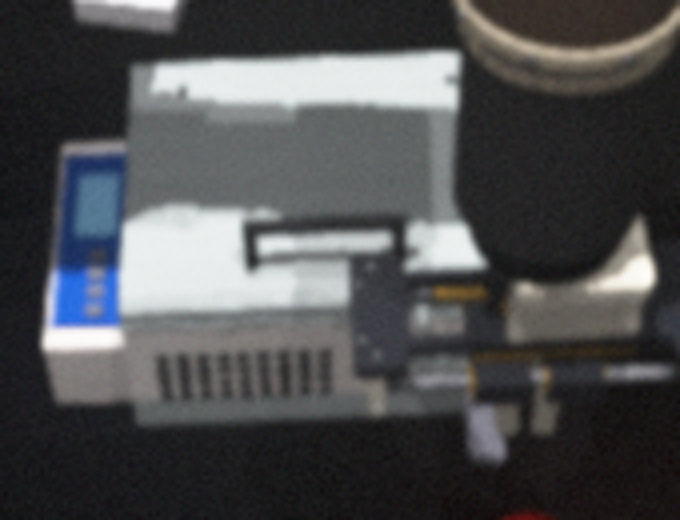

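```bash
python3 -m crank '[[[0.2,50,-35,-80,-0.187],[0.2,105,-35,-198,-1.571],[0.2,105,-35,-198,-1.571],[0.2,105,-35,-198,-1.571],[0.2,105,-35,-198,-1.571],[0.2,105,-35,-198,-1.571],[0.2,105,-35,-198,-1.571],[0.2,105,-35,-198,-1.571],[0.2,105,-35,-198,-1.571],[0.2,105,-35,-198,-1.571],[0.2,105,-35,-198,-1.571]]]'; python3 - <<'E'
from h import *
go(c2w(CH,[[0,-.085,.158]])[0],-91.47)
for n,(x,y) in(("side",(235,185)),("top",(260,150))):
    im=ctrl.snapshot(n)[:,:,::-1]; cv2.imwrite(f"pics/d_{n}.png",cv2.resize(im[y:y+130,x:x+170],None,fx=4,fy=4,interpolation=2))
E
```

```text
clock: 6.62
tool_pos: [0.5038, -0.0334, 0.2595]
orientation: [-90.0, 0.0, -91.6]
force: [-0.1, 1.0, -0.4]
opening: 0.0351
clock 6.62 from -0.1 shift [  0.8 101.5   0.2] turn -0.002 pos [ 0.5038 -0.0334  0.2595] yaw -91.58 F [-0.1  1.  -0.4]
```

View pics/d_side.png

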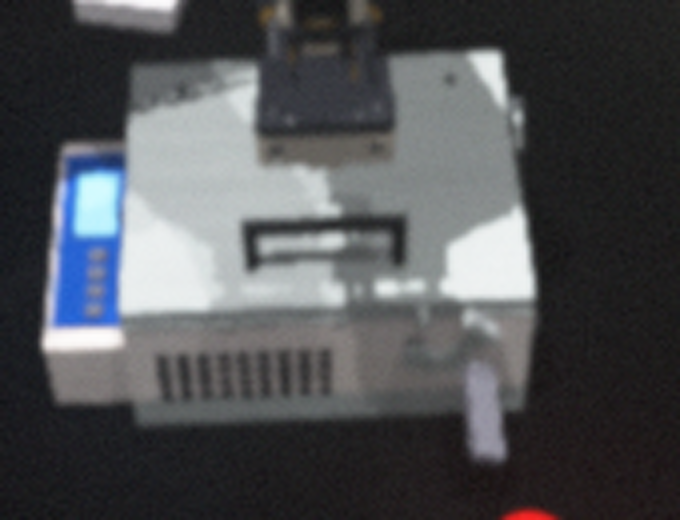

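View pics/d_top.png

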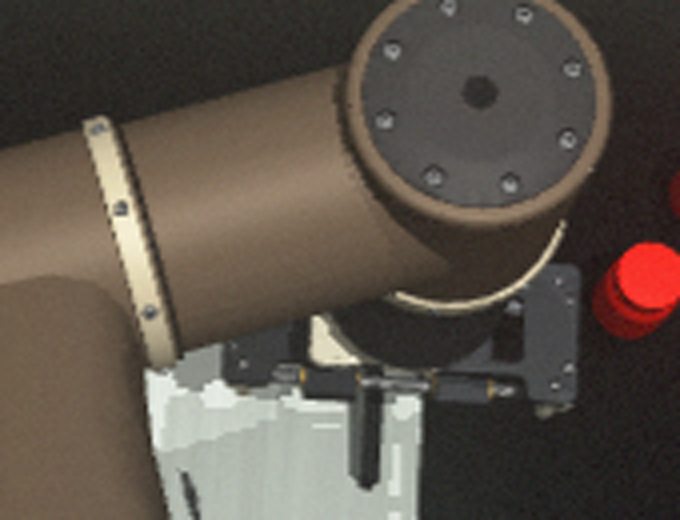

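The tab end moved from (357,292) to (357,300) in the side view and the hook is swung off the pin, so the latch is down. The handle bar is at side (317,240), as modelled. I descend on it and grip.

```bash
python3 -m crank '[[[0,1,50,0,0],[0,1,80,0,0],[0,1,101,0,0],[0,1,101,0,0],[1,1,101,0,0],[1,1,101,0,0],[1,1,101,0,0],[1,1,101,0,0],[1,1,101,0,0]]]'
python3 - <<'E'
from h import *
o=ctrl.get_obs();t,Rm=tcp(o)
# arc offsets in tool axes
r=np.hypot(.205,.056);a0=np.arctan2(.056,.205)
for th in np.arange(0,1.75,.08):
    P=np.array([[0,.120-r*np.cos(a0+th),.1155+r*np.sin(a0+th)]]);P0=np.array([[0,-.085,.1715]])
    d=Rm.T@(c2w(CH,P)-c2w(CH,P0))[0]*1000; print(round(th,2),d.round(0))
E
```

```text
clock: 7.85
tool_pos: [0.5042, -0.0322, 0.1589]
orientation: [-89.9, 0.2, -91.5]
force: [-2.8, 13.1, 2.0]
opening: 0.011
0.0 [-0.  0. -0.]
0.08 [ -5. -16.   0.]
0.16 [-12. -32.   0.]
0.24 [-19. -47.   0.]
0.32 [-28. -62.   0.]
0.4 [-38. -75.   0.]
0.48 [-49. -88.   0.]
0.56 [ -61. -100.    0.]
0.64 [ -74. -111.    0.]
0.72 [ -88. -121.    0.]
0.8 [-103. -130.    0.]
0.88 [-118. -137.    0.]
0.96 [-134. -144.    0.]
1.04 [-150. -149.    0.]
1.12 [-167. -152.    0.]
1.2 [-183. -155.    0.]
1.28 [-200. -156.    0.]
1.36 [-217. -155.    0.]
1.44 [-234. -154.    0.]
1.52 [-251. -151.    0.]
1.6 [-268. -146.    0.]
1.68 [-284. -141.    0.]
```

```bash
python3 -m crank '[[[1,-3,0,0,0],[1,-8,-16,0,0],[1,-15,-32,0,0],[1,-22,-47,0,0],[1,-31,-62,0,0],[1,-31,-62,0,0]]]'; python3 - <<'E'
from h import *
go(c2w(CH,[[0,-.085,.158]])[0],-91.47)
im=ctrl.snapshot("side")[:,:,::-1]; cv2.imwrite("pics/e_side.png",cv2.resize(im[150:300,210:400],None,fx=4,fy=4,interpolation=2))
E
```

```text
clock: 8.6
tool_pos: [0.5049, -0.0044, 0.2217]
orientation: [-89.9, -0.1, -91.4]
force: [1.9, -7.3, 1.8]
opening: 0.0106
clock 8.6 from 0.0 shift [29.8 63.8 -0.2] turn 0.0 pos [ 0.5049 -0.0044  0.2217] yaw -91.44 F [ 1.9 -7.3  1.8]
```

View pics/e_side.png

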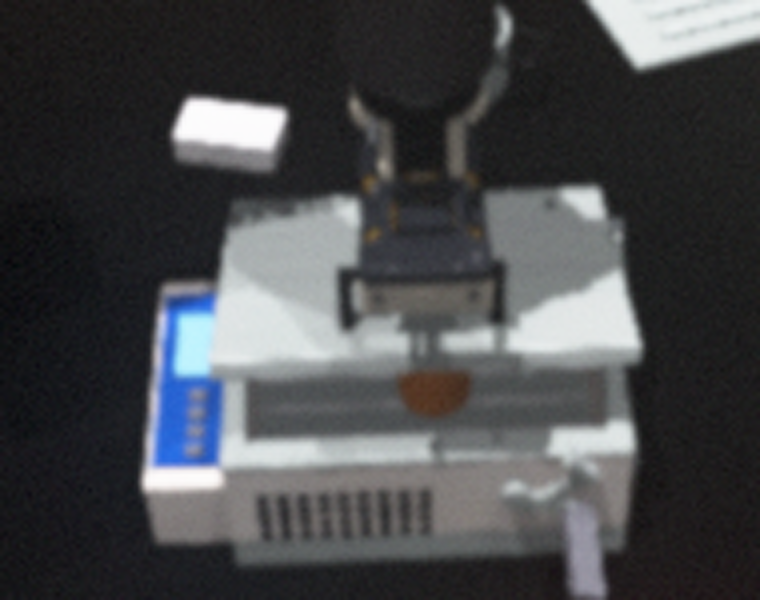

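The lid is rising (side crop: the gap shows the amber stored jar at ≈(433,395)) and the grip holds. I continue along the arc.

```bash
python3 -m crank '[[[1,-9,-13,0,0],[1,-20,-26,0,0],[1,-32,-38,0,0],[1,-45,-49,0,0],[1,-59,-59,0,0],[1,-74,-68,0,0],[1,-89,-75,0,0]]]'; python3 - <<'E'
from h import *
go(c2w(CH,[[0,-.085,.158]])[0],-91.47)
im=ctrl.snapshot("side")[:,:,::-1]; cv2.imwrite("pics/f_side.png",cv2.resize(im[120:300,210:400],None,fx=3.3,fy=3.3,interpolation=2))
E
```

```text
clock: 9.52
tool_pos: [0.5074, 0.083, 0.298]
orientation: [-89.9, -0.2, -91.5]
force: [-1.8, -9.1, 12.2]
opening: 0.0111
clock 9.53 from -0.0 shift [116.7 140.5  -0.6] turn -0.001 pos [0.5074 0.083  0.298 ] yaw -91.5 F [-1.8 -9.1 12.2]
```

View pics/f_side.png

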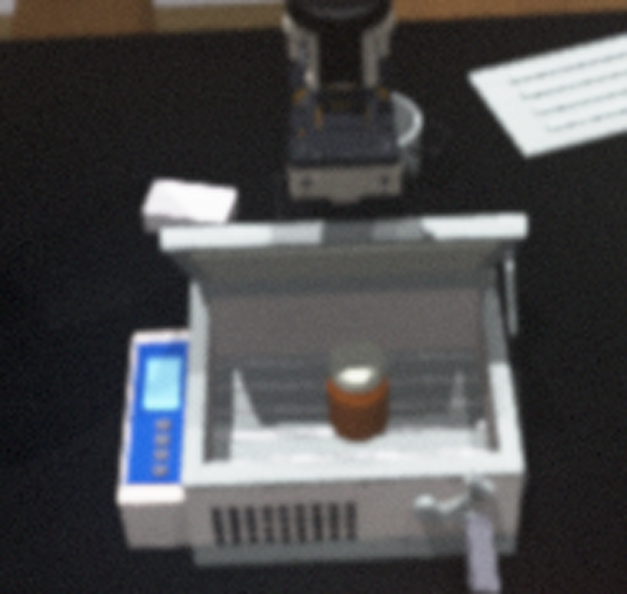

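```bash
python3 -m crank '[[[1,-14,-9,0,0],[1,-30,-14,0,0],[1,-47,-17,0,0],[1,-63,-20,0,0],[1,-80,-21,0,0],[1,-97,-20,0,0]]]'; python3 - <<'E'
from h import *
go(c2w(CH,[[0,-.085,.158]])[0],-91.47)
E
```

```text
clock: 10.32
tool_pos: [0.5099, 0.1841, 0.3162]
orientation: [-89.9, 0.0, -91.5]
force: [2.8, -1.0, 6.6]
opening: 0.0109
clock 10.32 from 0.0 shift [218.5 158.   -0.6] turn 0.0 pos [0.5099 0.1841 0.3162] yaw -91.45 F [ 2.8 -1.   6.6]
```

```bash
python3 -m crank '[[[0.5,0,0,0,0],[0.5,0,0,0,0],[0.5,0,-20,0,0],[0.5,0,-50,0,0],[0.5,0,-90,0,0],[0.5,0,-120,0,0]]]'; python3 - <<'E'
from h import *
go(c2w(CH,[[0,-.085,.158]])[0],-91.47)
for n in("side","top"):
    im=ctrl.snapshot(n)[:,:,::-1]; cv2.imwrite(f"pics/g_{n}.png",im)
E
```

```text
clock: 11.08
tool_pos: [0.5088, 0.1819, 0.4365]
orientation: [-90.1, -0.0, -91.5]
force: [0.1, 0.1, -1.1]
opening: 0.022
clock 11.07 from -0.0 shift [216.1 278.5   1.3] turn -0.001 pos [0.5088 0.1819 0.4365] yaw -91.5 F [ 0.1  0.1 -1.1]
```

View pics/g_side.png

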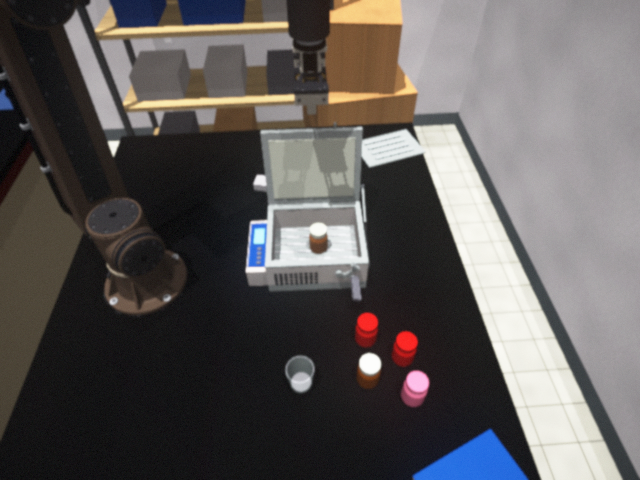

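View pics/g_top.png

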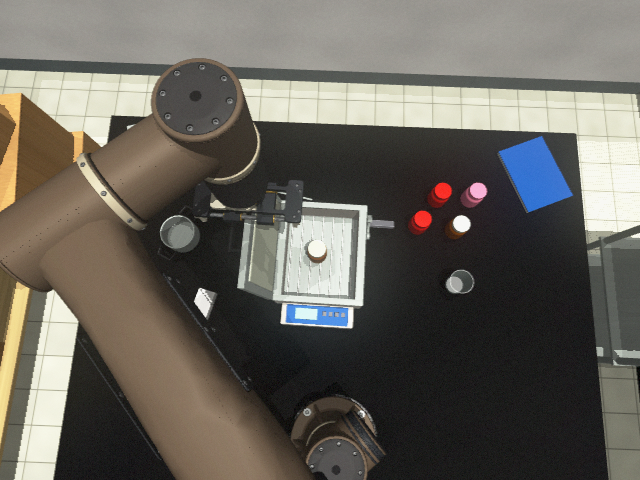

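The lid stands open, the amber stored jar is at side (318,237) / top (317,250), and the other things have not moved.

```bash
python3 - <<'E'
from h import *
a=cv2.imread("pics/g_side.png")[115:300,235:385];b=cv2.imread("pics/g_top.png")[190:335,230:405]
cv2.imwrite("pics/g_s.png",cv2.resize(a,None,fx=3.2,fy=3.2,interpolation=2));cv2.imwrite("pics/g_t.png",cv2.resize(b,None,fx=4,fy=4,interpolation=2))
for n in("side","top"):
    im=cv2.imread(f"pics/g_{n}.png").astype(int); x,y=(319,228) if n=="side" else (317,247)
    s=im[y-25:y+25,x-25:x+25]
    for d in ctrl.find_in(n,"stored_jar_mid"): print(n,d["confidence"],d["extent"])
E
```

```text
side 0.62 [306.7, 227.0, 25.7, 33.9]
top 0.6 [308.5, 244.6, 19.0, 16.8]
```

View pics/g_s.png

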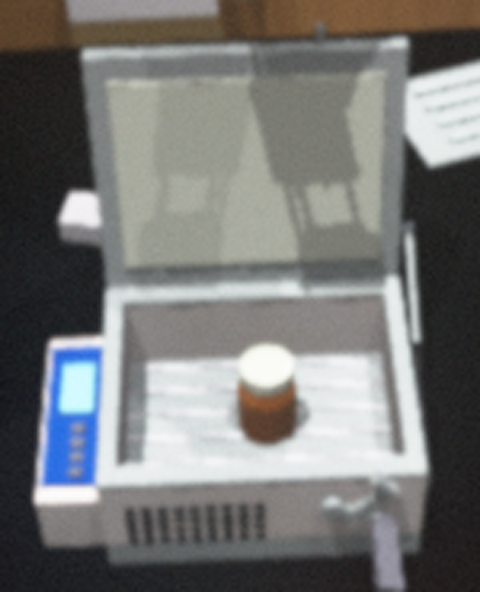

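View pics/g_t.png

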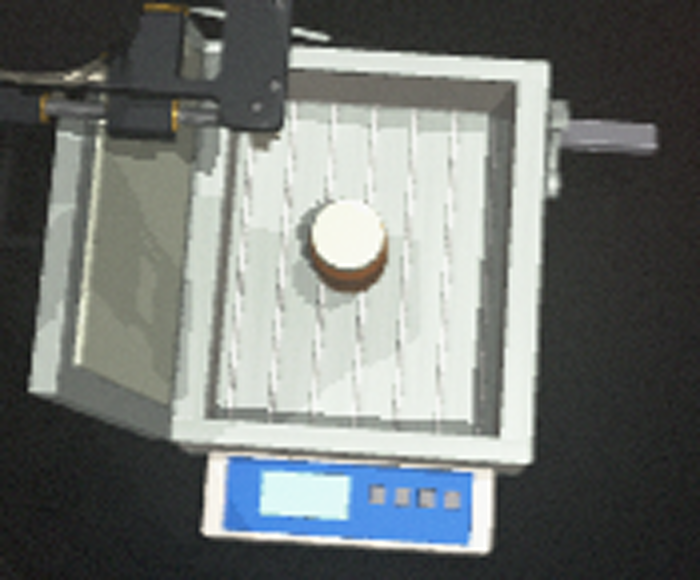

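```bash
python3 - <<'E'
from h import *
Rm,t=chestT(CH)
for n,uv in(("side",(318.4,229.7)),("top",(317.25,248.5))):
    w=atz(n,uv,.115); print(n,w.round(4),"chest",(Rm.T@(w-t)).round(4))
L=np.array([[.14,-.12,.115],[-.14,-.12,.115],[-.14,.12,.115],[.125,-.1,.115],[-.125,-.1,.115],[-.125,.1,.115]])
print(proj("top",c2w(CH,L)).round(1).tolist()); print(proj("side",c2w(CH,L)).round(1).tolist())
# lid angle check: front outer corners at angles
for th in(1.4,1.6,1.72):
    P=[[x,.12-.24*np.cos(th),.1155+.24*np.sin(th)] for x in(-.14,.14)]
    print(th,proj("side",c2w(CH,P)).round(1).tolist(),proj("top",c2w(CH,P)).round(1).tolist())
go([.609,-.346,.4365],-60)
E
```

```text
side [0.5173 0.0599 0.115 ] chest [0.0109 0.0094 0.115 ]
top [0.5122 0.0627 0.115 ] chest [0.0057 0.0121 0.115 ]
[[367.5, 204.8], [363.0, 305.0], [273.2, 299.2], [360.1, 209.4], [355.8, 298.9], [281.2, 294.0]]
[[367.9, 262.9], [264.4, 267.1], [267.7, 205.1], [361.6, 257.4], [270.2, 261.0], [272.4, 209.5]]
1.4 [[258.1, 150.4], [365.5, 146.6]] [[280.3, 290.1], [290.9, 167.8]]
1.6 [[258.9, 138.3], [363.6, 134.8]] [[257.9, 288.4], [269.9, 165.9]]
1.72 [[259.6, 132.8], [362.4, 129.4]] [[244.7, 287.7], [257.5, 165.6]]
clock 11.28 from -31.5 shift [525.4  -1.7 113.9] turn -0.55 pos [0.5089 0.1822 0.435 ] yaw -91.5 F [ 0.2  0.2 -0. ]
```

The stored jar is at about chest (+8, +11) mm, so the roomier side is −x and the target is chest (−72, −5). The lid corner at (260,131) matches 1.72 rad. Next I go to the amber jar.

```bash
python3 -m crank '[[[-1,60,0,0,0],[-1,120,0,20,-0.15],[-1,180,0,40,-0.3],[-1,240,30,55,-0.45],[-1,525,200,114,-0.55],[-1,525,200,114,-0.55],[-1,525,200,114,-0.55],[-1,525,200,114,-0.55],[-1,525,200,114,-0.55],[-1,525,200,114,-0.55],[-1,525,200,114,-0.55]]]'; python3 - <<'E'
from h import *
go([.609,-.3465,.035],-60)
for n,(x,y) in(("side",(270,270)),("top",(340,140))):
    im=ctrl.snapshot(n)[:,:,::-1]; cv2.imwrite(f"pics/h_{n}.png",cv2.resize(im[y:y+170,x:x+200],None,fx=3.5,fy=3.5,interpolation=2))
E
```

```text
clock: 12.65
tool_pos: [0.6075, -0.3466, 0.2307]
orientation: [-90.3, 0.3, -60.2]
force: [-0.6, 0.2, 0.9]
opening: 0.088
clock 12.65 from -0.2 shift [  1.8 195.7   2.3] turn -0.003 pos [ 0.6075 -0.3466  0.2307] yaw -60.16 F [-0.6  0.2  0.9]
```

View pics/h_side.png

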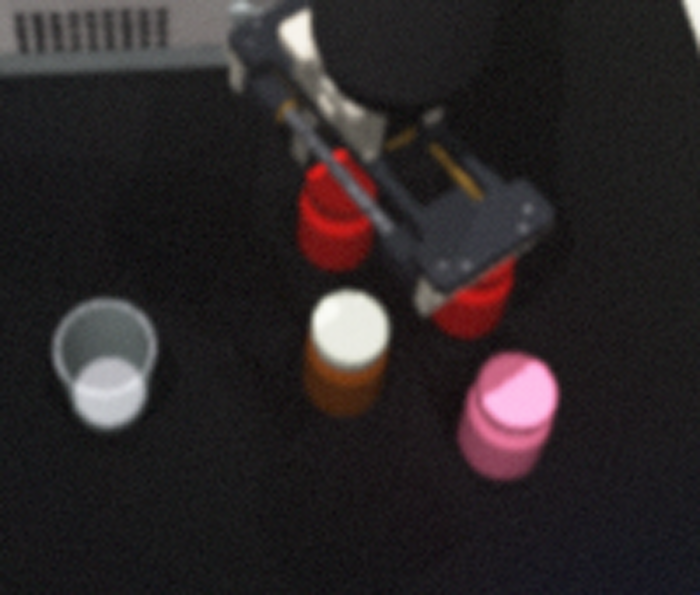

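View pics/h_top.png

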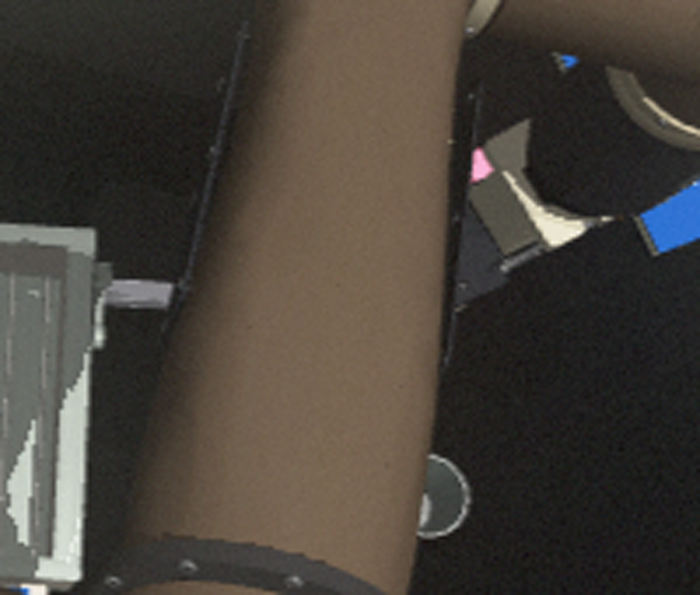

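The amber jar stands free at side crop (348,330), and the gripper is above it, straddling between the red and pink jars. I descend in two stages.

```bash
python3 -m crank '[[[-1,2,40,2,0],[-1,2,80,2,0],[-1,2,115,2,0],[-1,2,130,2,0],[-1,2,130,2,0]]]'; python3 - <<'E'
from h import *
go([.609,-.3465,.035],-60)
im=ctrl.snapshot("side")[:,:,::-1]; x,y=270,270;cv2.imwrite("pics/i_side.png",cv2.resize(im[y:y+170,x:x+200],None,fx=3.5,fy=3.5,interpolation=2))
Rm=tcp(ctrl.get_obs())[1];t=np.array(ctrl.get_obs()["tool_pos"])
for s in(-.054,.054): print((proj("side",[t+Rm[:,0]*s])-[x,y])*3.5)
E
```

```text
clock: 13.38
tool_pos: [0.6125, -0.3453, 0.1056]
orientation: [-90.0, 0.0, -59.9]
force: [0.9, -0.1, 0.9]
opening: 0.0874
clock 13.38 from 0.1 shift [-0.7 70.6 -3.6] turn 0.002 pos [ 0.6125 -0.3453  0.1056] yaw -59.91 F [ 0.9 -0.1  0.9]
[[305.51543655 248.94568904]]
[[408.02551959 375.13351265]]
```

View pics/i_side.png

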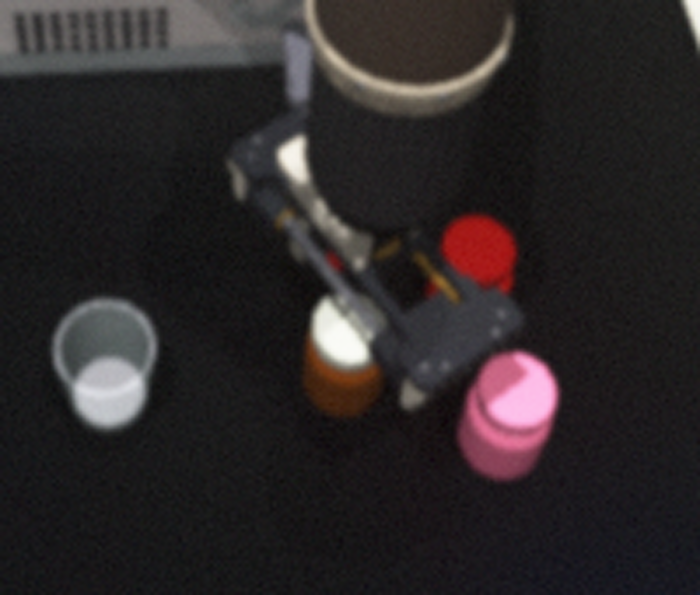

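```bash
python3 -m crank '[[[-1,0,25,-1,0],[-1,0,45,-1,0],[-1,0,60,-1,0],[-1,0,70,-1,0],[-1,0,70,-1,0]]]'; python3 - <<'E'
from h import *
go([.609,-.3465,.035],-60)
im=ctrl.snapshot("side")[:,:,::-1]; x,y=270,270;cv2.imwrite("pics/j_side.png",cv2.resize(im[y:y+170,x:x+200],None,fx=3.5,fy=3.5,interpolation=2))
E
```

```text
clock: 14.05
tool_pos: [0.6116, -0.3465, 0.0354]
orientation: [-90.0, 0.0, -60.0]
force: [-0.1, 0.4, -0.5]
opening: 0.0876
clock 14.05 from 0.0 shift [-1.3  0.4 -2.3] turn 0.001 pos [ 0.6116 -0.3465  0.0354] yaw -59.96 F [-0.1  0.4 -0.5]
```

View pics/j_side.png

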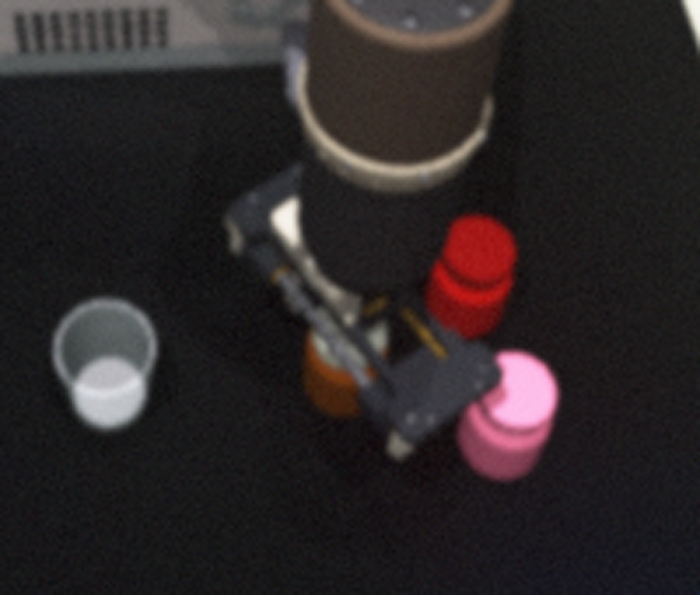

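No contact forces, and the jar is between the fingers. I close and lift.

```bash
python3 -m crank '[[[1,0,0,0,0],[1,0,0,0,0],[1,0,0,0,0],[1,0,0,0,0],[1,0,0,0,0],[1,0,0,0,0]]]'; python3 -m crank '[[[1,0,-10,0,0],[1,0,-25,0,0],[1,0,-55,0,0],[1,0,-110,0,0],[1,0,-165,0,0],[1,0,-180,0,0]]]'; python3 - <<'E'
from h import *
print(ctrl.get_obs()["opening"]); go(c2w(CH,[[-.072,-.005,.215]])[0],-91.47)
im=ctrl.snapshot("side")[:,:,::-1]; x,y=250,190;cv2.imwrite("pics/k_side.png",cv2.resize(im[y:y+220,x:x+240],None,fx=2.7,fy=2.7,interpolation=2))
E
```

```text
clock: 14.85
tool_pos: [0.6116, -0.3464, 0.0358]
orientation: [-90.0, 0.0, -60.0]
force: [-1.8, 1.7, 3.4]
opening: 0.0553
clock: 15.6
tool_pos: [0.6135, -0.3476, 0.2219]
orientation: [-89.7, -0.4, -60.0]
force: [0.7, -0.0, -2.7]
opening: 0.0553
0.05534962984462286
clock 15.6 from 31.5 shift [-431.9    4.2   42.6] turn 0.55 pos [ 0.6135 -0.3476  0.2219] yaw -59.95 F [ 0.7 -0.  -2.7]
```

View pics/k_side.png

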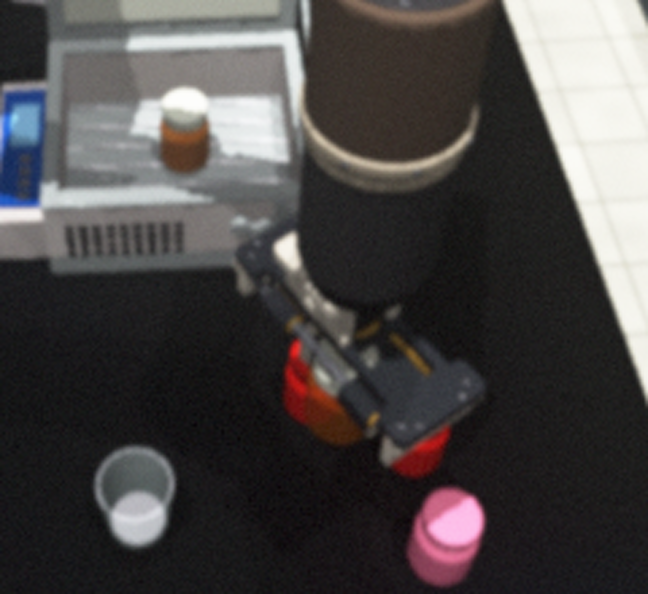

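The jar is held (opening 55 mm, about −2.7 N of weight) and the neighbours are undisturbed. I carry it over the chest's −x side.

```bash
python3 -m crank '[[[1,-30,0,3,0.04],[1,-80,0,8,0.1],[1,-130,0,13,0.18],[1,-180,0,18,0.26],[1,-230,0,23,0.34],[1,-280,0,28,0.42],[1,-330,0,33,0.49],[1,-375,0,37,0.55],[1,-410,0,41,0.55],[1,-432,0,43,0.55],[1,-432,0,43,0.55]]]'; python3 - <<'E'
from h import *
go(c2w(CH,[[-.072,-.005,.067]])[0],-91.47)
for n,(x,y) in(("side",(230,120)),("top",(230,170))):
    im=ctrl.snapshot(n)[:,:,::-1]; cv2.imwrite(f"pics/l_{n}.png",cv2.resize(im[y:y+180,x:x+190],None,fx=3.3,fy=3.3,interpolation=2))
E
```

```text
clock: 17.02
tool_pos: [0.4317, 0.0498, 0.215]
orientation: [-90.0, -0.0, -91.3]
force: [0.6, -1.3, -2.1]
opening: 0.0553
clock 17.02 from 0.1 shift [  2.1 148.    2.6] turn 0.002 pos [0.4317 0.0498 0.215 ] yaw -91.35 F [ 0.6 -1.3 -2.1]
```

View pics/l_side.png

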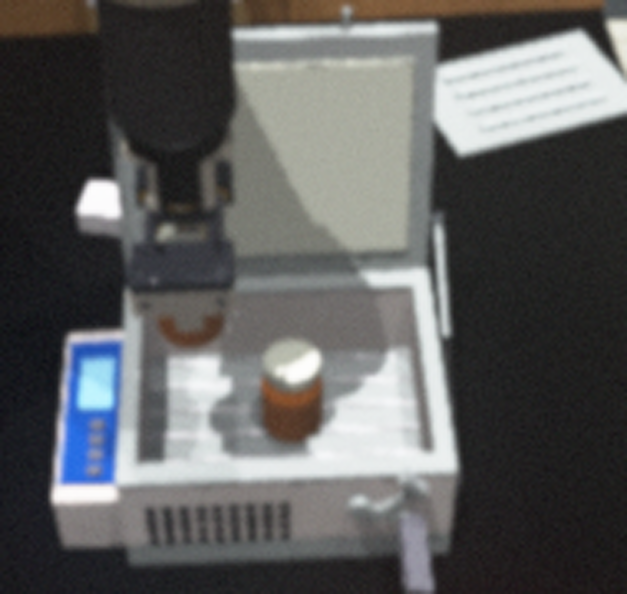

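View pics/l_top.png

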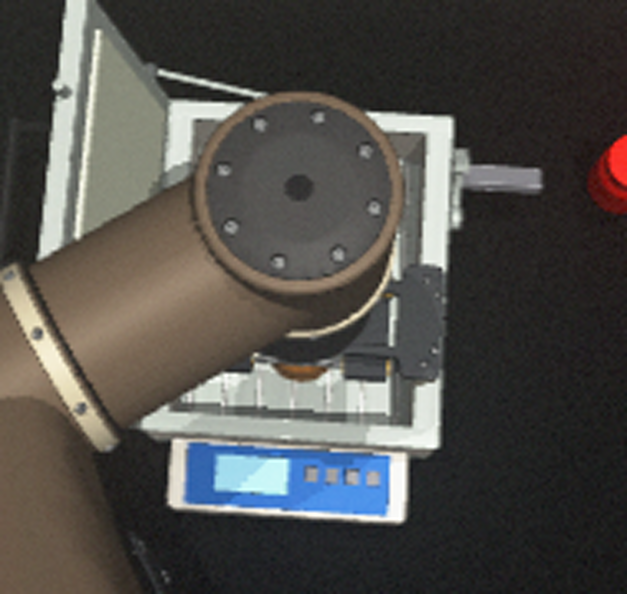

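```bash
python3 - <<'E'
from h import *
o=ctrl.get_obs(); print(o["joint_pos"].round(1),o["clock"])
for n in("side","top"):
    cv2.imwrite(f"pics/m_{n}.png",ctrl.snapshot(n)[:,:,::-1])
E
```

```text
[ 32.6  -2.3 -28.8  -0.  -63.6  56. ] 17.125
```

View pics/m_side.png

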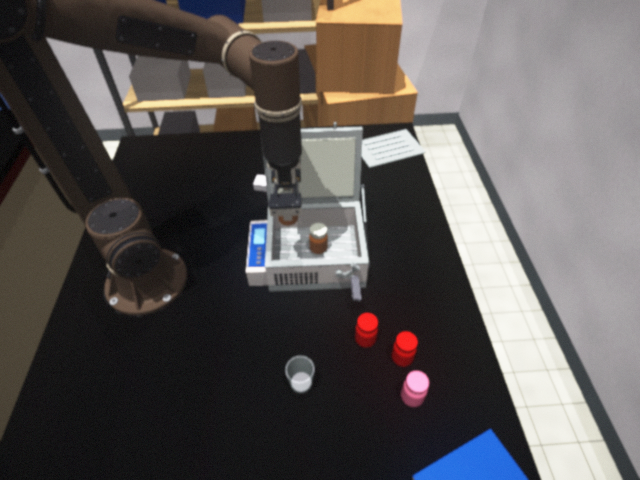

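View pics/m_top.png

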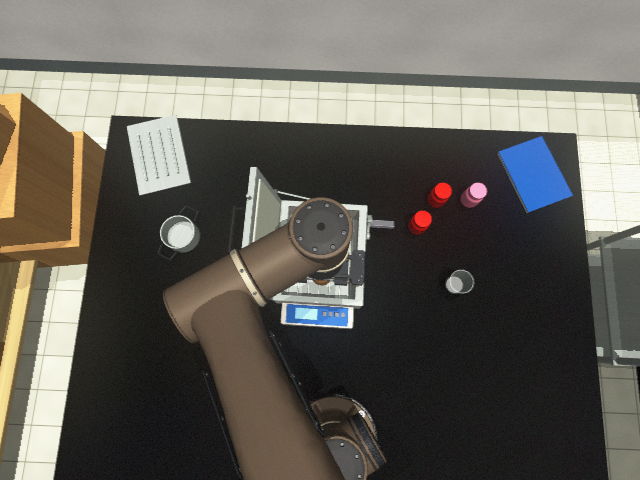

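```bash
python3 - <<'E'
from h import *
def tri(us,ut):
    P=[C[n][0]@np.hstack([C[n][1].T,-(C[n][1].T@C[n][2])[:,None]]) for n in("side","top")]
    X=cv2.triangulatePoints(P[0],P[1],np.array(us,float).reshape(2,1),np.array(ut,float).reshape(2,1)); return (X[:3]/X[3]).ravel().round(3)
print("disc",tri((276,48),(320,226)))
print("ring",tri((240,45),(247,277)))
E
```

```text
disc [0.437 0.05  0.656]
ring [0.358 0.16  0.617]
```

```bash
python3 - <<'E'
from h import *
a=cv2.imread("pics/m_side.png")[0:210,170:370]; cv2.imwrite("pics/m_s.png",cv2.resize(a,None,fx=2.8,fy=2.8,interpolation=2))
E
```

```text
(no output)
```

View pics/m_s.png

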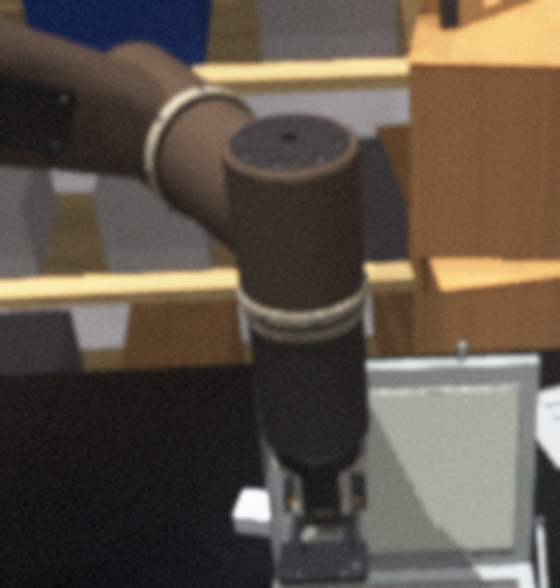

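The wrist link stays about 45 mm above the open lid's edge even at the bottom of the descent. The stored jar (side (318,237)) is well to the side. I lower slowly.

```bash
python3 -m crank '[[[1,2,20,2,0],[1,2,45,2,0],[1,2,70,2,0],[1,2,95,2,0],[1,2,115,2,0],[1,2,128,2,0],[1,2,135,2,0],[1,2,135,2,0]]]'; python3 - <<'E'
from h import *
go(c2w(CH,[[-.072,-.005,.067]])[0],-91.47)
for n,(x,y) in(("side",(230,120)),):
    im=ctrl.snapshot(n)[:,:,::-1]; cv2.imwrite(f"pics/n_{n}.png",cv2.resize(im[y:y+180,x:x+190],None,fx=3.3,fy=3.3,interpolation=2))
E
```

```text
clock: 18.23
tool_pos: [0.4347, 0.0467, 0.0804]
orientation: [-90.0, -0.0, -91.5]
force: [-0.1, 0.5, -2.3]
opening: 0.055
clock 18.23 from -0.0 shift [-0.8 13.4 -0.6] turn -0.0 pos [0.4347 0.0467 0.0804] yaw -91.49 F [-0.1  0.5 -2.3]
```

View pics/n_side.png

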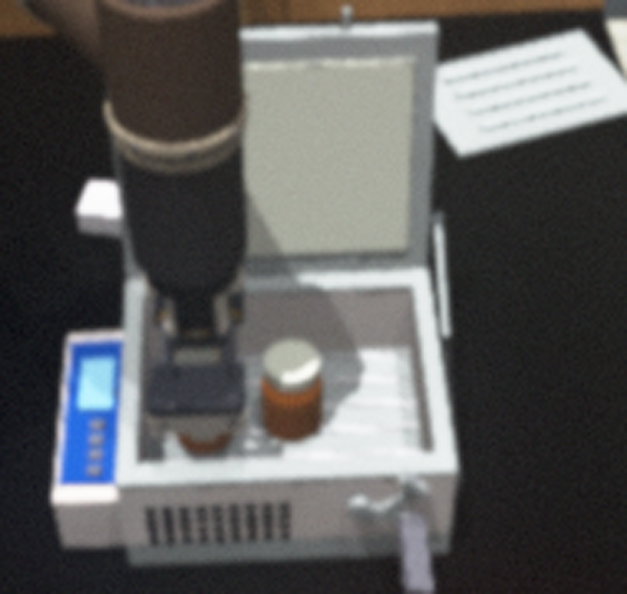

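```bash
python3 -m crank '[[[1,0,4,0,0],[1,0,8,0,0],[1,0,11,0,0],[1,0,11,0,0]]]';python3 -m crank '[[[1,0,2,0,0],[1,0,2,0,0]]]';python3 -m crank '[[[1,0,1,0,0],[1,0,1,0,0]]]'
```

```text
clock: 18.77
tool_pos: [0.4345, 0.0469, 0.0693]
orientation: [-90.0, -0.0, -91.5]
force: [0.0, -0.1, -2.6]
opening: 0.0553
clock: 19.02
tool_pos: [0.4346, 0.0469, 0.0675]
orientation: [-90.0, -0.0, -91.5]
force: [-0.7, 0.4, -1.9]
opening: 0.0552
clock: 19.27
tool_pos: [0.4346, 0.0469, 0.0665]
orientation: [-90.0, -0.0, -91.5]
force: [-0.6, 0.3, -1.8]
opening: 0.0553
```

```bash
python3 -m crank '[[[1,0,1,0,0],[1,0,1,0,0]]]';python3 -m crank '[[[1,0,1,0,0],[1,0,1,0,0]]]'
```

```text
clock: 19.52
tool_pos: [0.4348, 0.047, 0.0657]
orientation: [-90.0, 0.0, -91.5]
force: [-0.8, -0.6, 0.7]
opening: 0.0552
clock: 19.77
tool_pos: [0.4349, 0.0469, 0.0656]
orientation: [-90.0, -0.0, -91.5]
force: [-5.7, -0.4, 13.7]
opening: 0.0547
```

Floor contact at 0.0657. I ease off 1 mm, release and rise.

```bash
python3 -m crank '[[[1,0,-1,0,0],[0.1,0,-1,0,0],[-0.6,0,-1,0,0],[-0.7,0,-1,0,0],[-0.7,0,-1,0,0],[-0.7,0,-1,0,0]]]'; python3 -m crank '[[[-0.7,0,-15,0,0],[-0.7,0,-35,0,0],[-0.7,0,-70,0,0],[-0.7,0,-120,0,0],[-0.7,0,-160,0,0]]]'; python3 - <<'E'
from h import *
go([.40,-.25,.23],-91.47)
for n,(x,y) in(("side",(230,120)),):
    im=ctrl.snapshot(n)[:,:,::-1]; cv2.imwrite(f"pics/o_{n}.png",cv2.resize(im[y:y+180,x:x+190],None,fx=3.3,fy=3.3,interpolation=2))
E
```

```text
clock: 20.52
tool_pos: [0.4346, 0.0469, 0.0655]
orientation: [-90.0, -0.0, -91.5]
force: [-0.1, 0.0, 0.1]
opening: 0.0745
clock: 21.15
tool_pos: [0.4348, 0.0469, 0.2275]
orientation: [-89.9, 0.0, -91.5]
force: [0.3, 0.3, -0.4]
opening: 0.0747
clock 21.15 from -0.0 shift [297.7  -2.6 -27.1] turn -0.0 pos [0.4348 0.0469 0.2275] yaw -91.47 F [ 0.3  0.3 -0.4]
```

View pics/o_side.png

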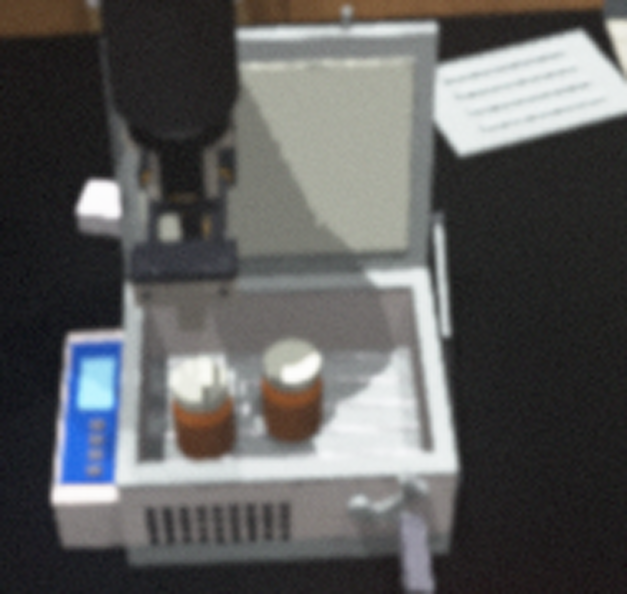

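Both jars stand upright in the chamber (crop (203,408) and (292,390)) and the lid is open. I rise, move aside and take a final look.

```bash
python3 -m crank '[[[-0.7,0,-40,0,0],[-0.7,0,-80,0,0],[-0.7,60,-80,0,0],[-0.7,120,-80,0,0],[-0.7,180,-80,0,0],[-0.7,240,-80,0,0],[-0.7,260,-80,0,0],[-0.7,260,-80,0,0],[-0.7,260,-80,0,0]]]'; python3 - <<'E'
from h import *
for n in("side","top"): cv2.imwrite(f"pics/p_{n}.png",ctrl.snapshot(n)[:,:,::-1])
for c,n in(("side","beaker"),("side","steel_pot"),("side","calibration_block"),("top","steel_pot"),("top","calibration_block"),("top","sample_jar_mid")):
    print(c,n,[(d["confidence"],d["extent"]) for d in ctrl.find_in(c,n)])
E
```

```text
clock: 22.32
tool_pos: [0.4278, -0.2126, 0.3053]
orientation: [-90.0, 0.0, -91.5]
force: [-0.1, 0.3, 0.4]
opening: 0.0748
side beaker [(0.98, [285.5, 353.8, 28.3, 39.0])]
side steel_pot []
side calibration_block [(0.28, [334.7, 262.3, 26.9, 37.5])]
top steel_pot [(0.64, [158.3, 207.6, 39.2, 52.4])]
top calibration_block [(0.8, [190.7, 287.0, 23.7, 33.5])]
top sample_jar_mid [(0.88, [311.0, 267.8, 18.3, 23.5]), (0.76, [462.1, 183.4, 22.1, 14.3])]
```

View pics/p_side.png

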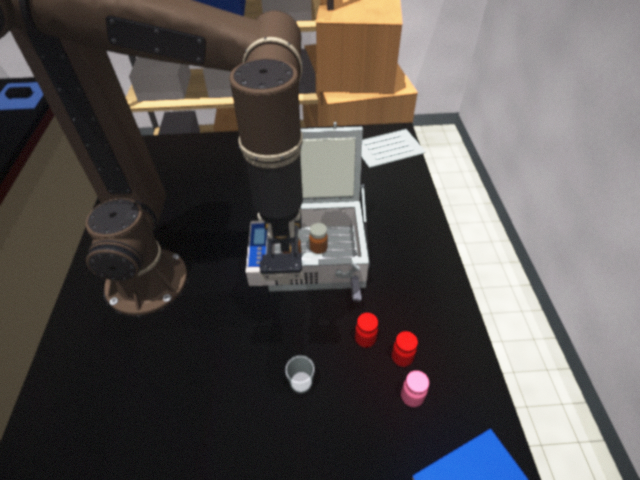

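View pics/p_top.png

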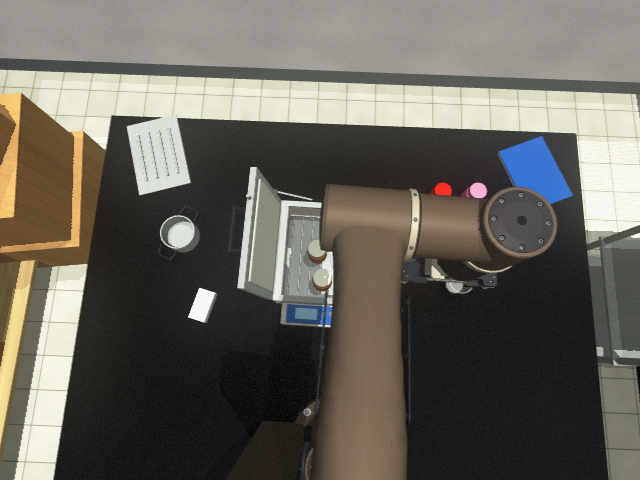

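Top view: the stored jar is at (317,250) as before, the placed jar is at (321,278), the lid is open, and the pot, block and beaker are in place. I work out the placed jar's position and hand in.

```bash
python3 - <<'E'
from h import *
Rm,t=chestT(CH)
for n,uv in(("top",(320.5,275)),("side",(230+200/3.3,120+377/3.3))): print(n,(Rm.T@(atz(n,uv,.115)-t)).round(3))
o=ctrl.get_obs(); print(o["clock"],o["force"].round(1),np.abs(o["qvel"]).max().round(2))
ctrl.close_job()
E
```

```text
top [-0.067 -0.002  0.115]
side [-0.07  -0.004  0.115]
22.725 [-0.2  0.1  0.3] 0.19
the job is handed in; nothing more can be done
```

I loaded the sample jar into the bath chest and handed the job in at 22.7 s of the allowed 67 s. The job returns no verdict, so the result rests on my own checks.

- **Latch and lid:** I pressed the latch tab down until the hook swung clear of the pin. I then gripped the lid's handle and lifted it along its arc to about 1.36 rad, and the springs carried it to the stop. After release, the lid's corner in the side picture matched about 1.72 rad.
- **Jar:** I picked the amber jar with the white lid from among the red and pink look-alikes. I set it down on the chamber floor at about chest (-0.07, -0.003) m. One contact reading during the set-down was about 14 N. I eased off and released.
- **Final checks:** Both jars stood upright, and the stored jar had not shifted. The lid was still fully open and the gripper was touching nothing.
- **Other things on the bench:** The beaker, pot and block showed no visible movement.
- **Failed or disagreeing checks:**
  - In the last side picture the network missed the pot and gave a low-confidence false hit for the block. The arm hid that part of the view, but the top picture showed both in place.
  - The two cameras differed by 2 to 5 mm in their position estimates.

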